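# Full-throttle check of an accelerator treadle

### The arm

A 6-joint arm with a two-finger parallel gripper is mounted at the origin on the work surface. World frame = base frame: x ahead of the robot, y to its left, z up, the work surface at z = 0. Lengths are in m, angles in degrees, forces in N, time in s.
With the tool pointing down it reaches from about 0.325 to 0.85 m from the base axis. Payload 15.5 kg.
Tool frame: the origin (TCP) lies at the very end of the fingers, on their centre line; the grasp point (between the pads) lies arm.grip_depth behind it (arm.grip_depth is the distance from the TCP to the grasp point, in m); z points along the fingers, y is the line along which they close (so a half turn about z gives the same grasp; the last joint's range is limited). The gripper opens to 91 mm and grips with 3 to 60 N. Pads are 32 mm wide; open, the fingers measure 118 mm over their backs; the gripper's body (76 mm by 178 mm) begins 60 mm behind the grasp point.
Start: joints at [-77.091, 28.281, 77.091, -0, 74.628, -5.472], TCP at [0.197, -0.593, 0.214] pointing down, gripper open.
Joint ranges: [-166.48, 166.48], [-47.26, 123.95], [12.59, 153.08], [-70.14, 250.14], [6.76, 159.57], [-176.63, 176.63]. Speed limits (degrees/s): [108.29, 108.29, 147.25, 172.46, 172.46, 172.46].

### API

Orientations are given as a 3x3 rotation matrix whose columns are the frame's x, y, z axes.
In Python, from rig import arm gives the robot as it stands. Calls block until the motion is done:
- arm.move_to(position, orientation): joint-space move of the TCP to a pose.
- arm.move_l(position, orientation=None, feed=0.15): straight line of the TCP; orientation=None keeps the orientation; feed is the mean speed in m/s.
- arm.move_joints(angles): joint-space move.
- arm.grip(opening): finger opening in m; the grip force is fixed at half the most; returns when the fingers have stopped.
- arm.sleep(seconds).
- arm.solve_ik(position, orientation): joint angles nearest the present ones, or None.
- arm.snapshot(name): name is "side" or "top"; returns the picture (420x560x3 uint8, red, green, blue); there is no depth.
- arm.get_calibration(name): a dict with "intrinsics" (3x3 intrinsics, pixels), "cam_to_world" (4x4, takes a point from camera to world coordinates). Camera axes: x right, y down, z forward; pixel columns grow to the right and rows downward; lengths in m; the calibration is good to about 2 mm. A picture is of the moment at which its call begins. get_calibration takes no time and is no camera call.
A pose or a line that the arm cannot do raises arm.Unreachable and nothing moves.
- arm.sign_off(): hands the job in; it is judged then, once.
Readings, each from a call of its own:
- arm.current_t(): time.
- arm.current_joint_positions(): joint angles.
- arm.current_dq(): joint speeds.
- arm.current_tau(): joint torques, N m.
- arm.current_ee_pos(): TCP position.
- arm.current_tool_rot(): TCP orientation.
- arm.current_force(): force on the tool from outside, world axes, zero at the start.
- arm.current_torque(): the same for the moment, N m.
- arm.current_width(): finger opening in m.
- arm.current_grasp_force(): force on a finger pad.
Only numpy, scipy, OpenCV 4.12 (cv2) and the standard library are available. Lean on these libraries where they do the work, as an engineer would, in place of code of your own. Each camera call takes 0.05 s, during which the arm holds its last target. There are 200 camera calls.

### The job

Take the yellow-and-black safety chock out from under the accelerator treadle and put it flat in the blue tray. Then press the treadle with the gripper right down past its kickdown resistance onto its stop, firmly but without forcing it (keep below 30 N), hold it there for two seconds, and let it come up gently, under control, not snapping back. Leave the other things on the bench where they are.

Things in the scene. Friction and masses are not known exactly. Their poses are not given: they have to be found in the camera images.
- unit: Pedal test unit fixed to the bench: aluminium plate 280 x 200 x 10 mm. Origin: centre of its underside. x runs from heel (hinge) to toe of the treadle, y left, z up. Hinge axis along y at x = -105, z = 35 mm, between grey cheeks (x -123 to -87, |y| to 51, top z 52 mm); black sensor box outside the right cheek (y -91 to -57, top z 50 mm).
- treadle (a joint): Treadle angle: 0 = up (slopes 0.30 rad up to the toe), grows as pressed; 0.24 rad = on its stop. Spring return: 2 to 4 N at the pad to start it, 6 to 8 N at 0.19 rad, where a kickdown plunger below adds a sudden step of about 5 N; 12 to 16 N to reach the stop.
- treadle_pad (a point): Pressing point on top of the treadle, on its centre line 165 mm from the hinge, moving with it; about 90 mm above the bench at rest. Treadle: black ribbed plate 205 mm long, 70 wide, 10 thick, orange strip at the toe end (30 mm past this point). Axes: x along the plate to the toe, y left, z out of its top face.
- treadle_hinge (a point): Centre of the treadle's hinge axis (the axis runs along y).
- chock: Loose block, yellow with black bands, 40 (x) x 130 (y) x 55 (z) mm, about 0.18 kg. Origin: centre of its underside. Starts on the unit's plate, crosswise under the toe half of the treadle, top a few mm below it, sticking out to the left (+y of the unit) by 64 to 78 mm: draw it out sideways 70 mm or more before lifting.
- chock_center (a point): Centre of the chock (27.5 mm above its origin).
- tray: Blue open tray fixed to the bench, 220 (x) x 170 (y) mm outside, walls 35 mm high and 5 mm thick, floor 5 mm thick. Origin: centre of its underside. To the left or the right of the unit.
- rack: Grey injector rack fixed to the bench, 200 x 150 mm, 90 mm high with its steel injectors; on the side where the tray is not. Origin: centre of its underside. Not to be used.
- mug: Red plastic mug, 80 mm wide, 90 mm high; bystander. Origin: centre of its underside.
- spray: Black and white spray can, 64 mm wide, 170 mm high; bystander. Origin: centre of its underside.
- tin: Steel and blue tin, 90 mm wide, 120 mm high; bystander. Origin: centre of its underside.
- funnel: Red funnel standing on its mouth, 110 mm wide, 130 mm high; bystander. Origin: centre of its underside.
- driver: Screwdriver, 190 mm long, lying on the bench; bystander. Its x axis runs from handle to tip.
- injector: Loose fuel injector, 120 mm long, 28 mm thick, lying on the bench; bystander. Origin: under its middle.
Mind the look-alikes: they are no part of the job. There is more than one size of the chock; the one meant has the size given above.

How it is judged:
By the outcome, as a careful person would: the job done as asked, in the order asked, and still so for the second after the job is handed in, with the robot touching nothing.
It also fails if it takes over 72 s, if anything falls off the work surface, if the arm or the gripper's body presses on something with over 40 N, if the wrist force passes 120 N, or if a joint passes its speed limit or range.

## Working session

There is one attempt and no reset: what is moved stays moved. The work goes in short steps, each a Python script; the robot and the scene stay as the last script left them, time stands still between calls to the robot, and variables do not carry over. Pictures are saved under pics/ and viewed, at most 10 in all, crops included, and the job is handed in when it is done.

```bash
ls; mkdir -p pics; python3 - <<'E'
from rig import arm
import cv2
for n in("side","top"):
    cv2.imwrite(f"pics/{n}0.png",arm.snapshot(n)[:,:,::-1]); c=arm.get_calibration(n); print(n,c["intrinsics"],c["cam_to_world"])
print(arm.grip_depth,arm.current_t(),arm.current_tool_rot())
E
```

```text
pics
side [[478.0859389    0.         279.21389604]
 [  0.         478.0859389  203.64489565]
 [  0.           0.           1.        ]] [[-0.90664816 -0.20637764  0.36796384 -0.01541606]
 [-0.42180217  0.46096918 -0.78076267  1.07475445]
 [-0.00848803 -0.86308498 -0.50498739  0.80046538]
 [ 0.          0.          0.          1.        ]]
top [[514.99060897   0.         279.6412109 ]
 [  0.         514.99060897 206.45619434]
 [  0.           0.           1.        ]] [[ 0.01708887 -0.99775989  0.06467744  0.41662452]
 [-0.99980417 -0.0164066   0.01106529 -0.03854628]
 [-0.00997937 -0.06485386 -0.99784487  1.24398556]
 [ 0.          0.          0.          1.        ]]
0.0188 0.1 [[ 9.48994299e-01  3.15293134e-01 -2.44423232e-04]
 [ 3.15293204e-01 -9.48993633e-01  1.13146264e-03]
 [ 1.24786311e-04 -1.15081658e-03 -9.99999330e-01]]
```

View pics/side0.png

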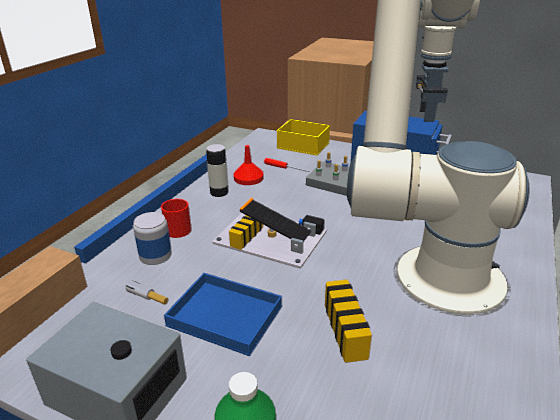

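View pics/top0.png

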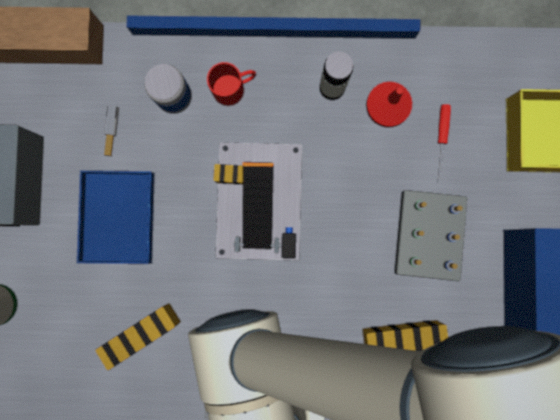

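Candidates for the chock in the top view are: the one under the treadle (228,174), a long block lying free (138,336), and another one by the arm (405,335). By description it is the first. Tray is at (116,217) and the unit at (260,200), with its toe away from the robot. I'll measure and check in a close crop.

```bash
cat > h.py <<'E'
import numpy as np, cv2
from rig import arm
def ray(n,px):
    c=arm.get_calibration(n);T=c["cam_to_world"]
    d=T[:3,:3]@np.linalg.inv(c["intrinsics"])@np.array([px[0],px[1],1.]); return T[:3,3],d
def plane(n,px,z):
    o,d=ray(n,px); return o+d*(z-o[2])/d[2]
def proj(n,p):
    c=arm.get_calibration(n);T=np.linalg.inv(c["cam_to_world"]);q=c["intrinsics"]@(T[:3,:3]@p+T[:3,3]);return q[:2]/q[2]
E
python3 - <<'E'
from h import *
im=cv2.imread("pics/top0.png");hsv=cv2.cvtColor(im,cv2.COLOR_BGR2HSV)
def rect(m,box,nm,z):
    x0,y0,x1,y1=box;k=np.zeros(m.shape,np.uint8);k[y0:y1,x0:x1]=m[y0:y1,x0:x1]
    pts=cv2.findNonZero(k);b=cv2.boxPoints(cv2.minAreaRect(pts));w=np.array([plane("top",p,z)for p in b])
    print(nm,b.round(1).tolist(),w[:,:2].round(4).tolist(),w[:,:2].mean(0).round(4),len(pts))
Y=cv2.inRange(hsv,(15,110,90),(32,255,255));B=cv2.inRange(hsv,(100,120,40),(125,255,255));O=cv2.inRange(hsv,(5,150,120),(16,255,255))
K=cv2.inRange(hsv,(0,0,0),(180,255,60))
rect(Y,(205,155,246,195),"chock",.065)
rect(B,(70,160,165,275),"tray",.035)
rect(O,(235,150,285,175),"orange",.1)
rect(K,(243,160,275,250),"treadle",.08)
rect(Y,(90,300,185,375),"decoy",.055)
c=im[130:270,200:320];cv2.imwrite("pics/c1.png",cv2.resize(c,None,fx=4.2,fy=4.2,interpolation=cv2.INTER_CUBIC))
c=cv2.imread("pics/side0.png")[185:275,200:340];cv2.imwrite("pics/c2.png",cv2.resize(c,None,fx=5,fy=5,interpolation=cv2.INTER_CUBIC))
E
```

```text
chock [[214.0, 163.0], [245.0, 163.0], [245.0, 183.0], [214.0, 183.0]] [[0.5911, 0.1279], [0.5922, 0.0562], [0.5458, 0.0552], [0.5447, 0.1267]] [0.5685 0.0915] 376
tray [[76.9000015258789, 262.0], [79.4000015258789, 169.6999969482422], [153.0, 171.8000030517578], [150.39999389648438, 264.0]] [[0.3567, 0.4482], [0.5745, 0.4514], [0.5724, 0.2763], [0.355, 0.2751]] [0.4646 0.3628] 6625
orange [[243.0, 163.0], [272.0, 163.0], [272.0, 166.0], [243.0, 166.0]] [[0.587, 0.0579], [0.588, -0.0071], [0.5812, -0.0072], [0.5802, 0.0577]] [0.5841 0.0253] 93
treadle [[241.6999969482422, 247.5], [243.3000030517578, 166.5], [272.20001220703125, 167.10000610351562], [270.6000061035156, 248.10000610351562]] [[0.398, 0.0584], [0.5819, 0.0587], [0.5816, -0.0073], [0.3978, -0.0068]] [0.4898 0.0257] 2303
decoy [[94.4000015258789, 350.0], [162.8000030517578, 305.79998779296875], [175.60000610351562, 325.70001220703125], [107.19999694824219, 369.8999938964844]] [[0.1588, 0.3915], [0.2613, 0.2384], [0.2169, 0.2075], [0.1148, 0.3604]] [0.1879 0.2995] 1312
```

View pics/c1.png

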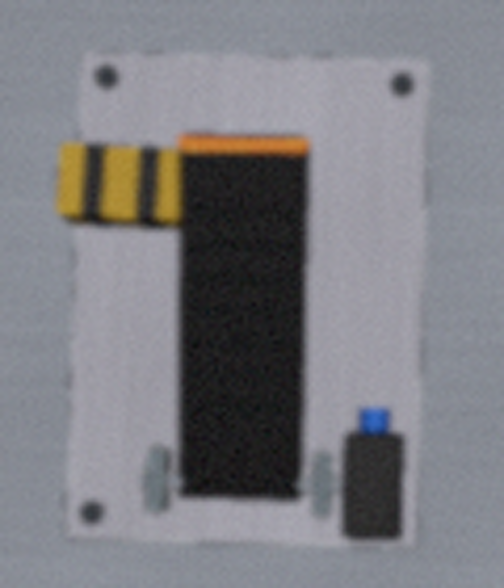

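View pics/c2.png

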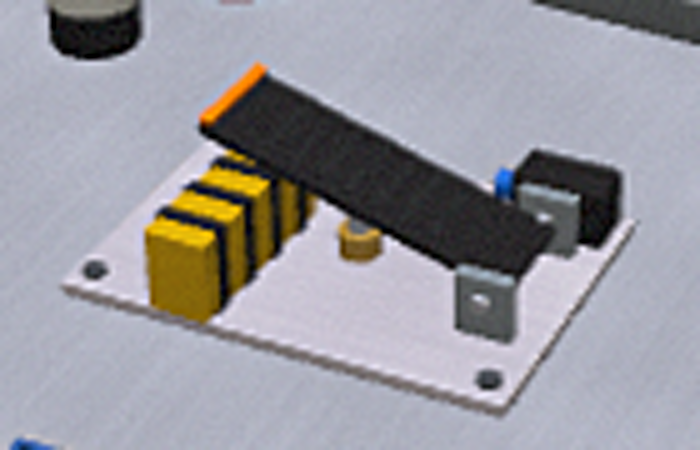

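The crop confirms it: the yellow/black block is on the plate under the toe, its free end at about (214,173) in the top image and sticking out left. Its top is just under the treadle.

```bash
cat >> h.py <<'E'
C=np.array([[85,53],[428,60],[412,543],[70,537]])/4.2+[200,130]
W=np.array([plane("top",p,.01) for p in C])[:,:2]
ux=(W[0]+W[1]-W[2]-W[3]);ux/=np.linalg.norm(ux);uy=np.array([-ux[1],ux[0]])
O=W.mean(0)
def u2w(p): return np.r_[O+ux*p[0]+uy*p[1],p[2]]
def w2u(w): return np.array([(w[:2]-O)@ux,(w[:2]-O)@uy])
def pad(th,d=.165):
    a=.3-th; return u2w([-.105+d*np.cos(a)-PT*np.sin(a),0,.035+d*np.sin(a)+PT*np.cos(a)])
PT=.006
def rot(xdir): # tool down, closing (y) axis along xdir
    y=np.r_[xdir,0];z=np.array([0,0,-1.]);return np.c_[np.cross(y,z),y,z]
E
python3 - <<'E'
from h import *
print("O",O,"yaw",np.degrees(np.arctan2(ux[1],ux[0])),[np.linalg.norm(W[i]-W[(i+1)%4]).round(4) for i in range(4)])
for p in ([58,145],[58,217],[182,150],[182,224]):
    print("chock u",w2u(plane("top",np.array(p)/4.2+[200,130],.065)).round(4))
for p in ([180,133],[308,133]): print("toe u",w2u(plane("top",np.array(p)/4.2+[200,130],.098)).round(4))
print("side toe px",(np.array([260,65])/5+[200,185]),(np.array([200,120])/5+[200,185]),"pred",[proj("side",pad(0,.2)+np.r_[uy*s,0]).round(1).tolist() for s in(-.035,.035)])
for s in (1,-1):
    R=rot(s*ux);print(arm.solve_ik(u2w([.07,.085,.15]),R))
print(pad(0),pad(.24))
E
```

```text
O [0.509919   0.02450849] yaw -0.7045070257817257 [np.float64(0.1979), np.float64(0.2771), np.float64(0.1945), np.float64(0.2782)]
chock u [0.0764 0.1046]
chock u [0.0366 0.1031]
chock u [0.0755 0.0363]
chock u [0.0347 0.035 ]
toe u [0.0799 0.0349]
toe u [ 0.0818 -0.0335]
side toe px [252. 198.] [240. 209.] pred [[249.7, 196.3], [237.9, 207.2]]
[ 4.80457608e+00  2.94487682e+01  8.63859237e+01 -2.54444375e-14
  6.41653080e+01  5.50908311e+00]
[ 4.80457608e+00  2.94487682e+01  8.63859237e+01 -2.54444375e-14
  6.41653080e+01 -1.74490917e+02]
[0.56077256 0.02388316 0.08949285] [0.56925782 0.02377882 0.05088326]
```

```bash
python3 - <<'E'
from h import *
R=rot(ux)
arm.move_to(u2w([.056,.082,.17]),R)
cv2.imwrite("pics/s1.png",arm.snapshot("side")[:,:,::-1])
arm.move_l(u2w([.056,.082,.07]),feed=.15)
arm.move_l(u2w([.056,.082,.030]),feed=.06)
print(arm.current_t(),arm.current_force())
arm.grip(.030)
print(arm.current_t(),arm.current_width(),arm.current_grasp_force(),arm.current_force())
im=arm.snapshot("side")[170:290,180:340];cv2.imwrite("pics/s2.png",cv2.resize(im[:,:,::-1],None,fx=4,fy=4,interpolation=cv2.INTER_CUBIC))
E
```

```text
4.575 [ 0.22880663 -0.63829665  0.66580653]
5.4083 0.04014532837413157 29.870446622371674 [0.59495165 0.80137346 0.37795157]
```

View pics/s2.png

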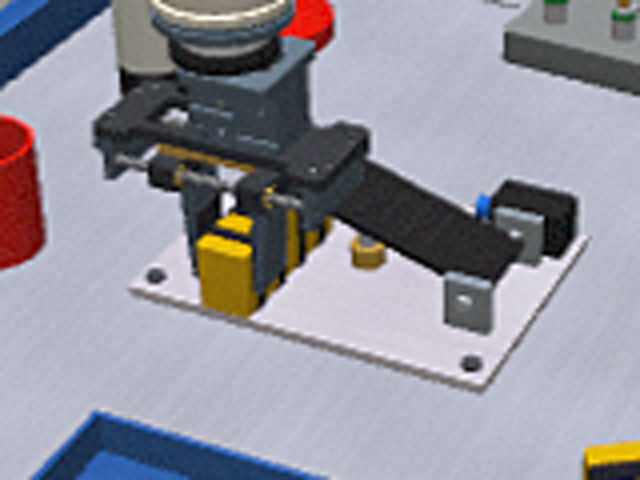

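The fingers hold the chock near its free end (crop 245,250), the width reads 40 mm, and the body is clear of the treadle. Next I draw it out, lift it and carry it to the tray.

```bash
python3 - <<'E'
from h import *
arm.move_l(u2w([.056,.177,.030]),feed=.08)
print(arm.current_t(),arm.current_force(),arm.current_width())
arm.move_l(u2w([.056,.185,.12]),feed=.12)
ty=np.array([-np.sin(np.radians(.7)),np.cos(np.radians(.7))]);tx=np.array([ty[1],-ty[0]])
g=np.array([.4646,.3628])+ty*.043
R=rot(tx)
arm.move_l(np.r_[g,.12],R,feed=.2)
print(arm.current_t(),arm.current_force(),arm.current_width())
for n in("side","top"): cv2.imwrite(f"pics/{n}3.png",arm.snapshot(n)[:,:,::-1])
a=cv2.imread("pics/side3.png")[150:400,130:330];b=cv2.imread("pics/top3.png")[130:330,50:310]
cv2.imwrite("pics/m3.png",np.hstack([cv2.resize(a,(400,500)),cv2.resize(b,(400,308)) if 0 else cv2.copyMakeBorder(cv2.resize(b,(400,308)),0,192,0,0,0)]))
E
```

```text
6.8 [-0.02723776  1.3086185  -0.55053247] 0.03984590725715837
8.9667 [ 0.38537885 -0.36185868 -2.56735093] 0.03968229090799994
```

View pics/m3.png

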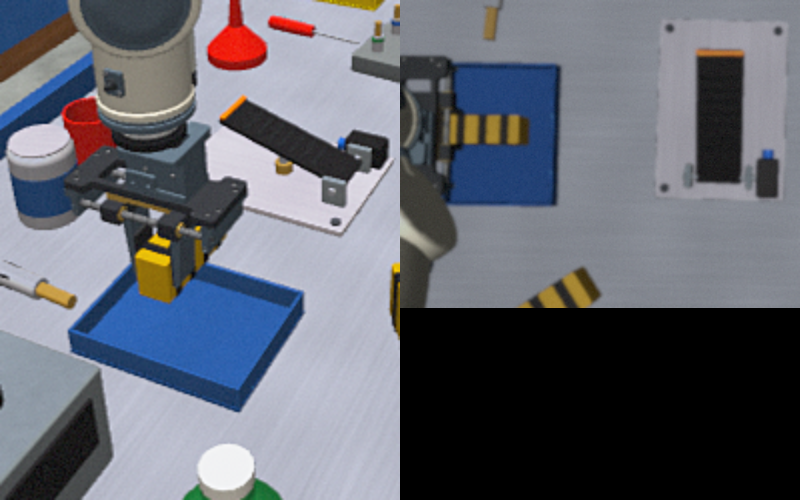

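The chock hangs level over the tray (top crop 490,130) and is clear of the walls. I'll lower it until it touches and release.

```bash
python3 - <<'E'
from h import *
p=arm.current_ee_pos()
arm.move_l([p[0],p[1],.032],feed=.12); f0=arm.current_force()[2]
z=.032
while z>.021 and arm.current_force()[2]-f0<2.5:
    z-=.001; arm.move_l([p[0],p[1],z],feed=.02)
print(z,f0,arm.current_force(),arm.current_t())
arm.grip(.075); arm.move_l([p[0],p[1],.15],feed=.15)
arm.grip(0.0)
R=rot(ux); q=pad(0); arm.move_to(q+[0,0,.06],R); arm.sleep(.3)
print(arm.current_t(),arm.current_force(),arm.current_width(),arm.current_ee_pos())
for n in("side","top"): cv2.imwrite(f"pics/{n}4.png",arm.snapshot(n)[:,:,::-1])
a=cv2.imread("pics/side4.png")[150:400,130:330];b=cv2.imread("pics/top4.png")[130:330,50:310]
cv2.imwrite("pics/m4.png",np.hstack([cv2.resize(a,(400,500)),cv2.copyMakeBorder(cv2.resize(b,(400,308)),0,192,0,0,0)]))
E
```

```text
0.023999999999999994 -1.8054898180729362 [-3.04898666 -1.50956413 14.2573984 ] 11.95
16.5667 [ 0.19697007  0.65672693 -0.29180524] 0.0002665158633076159 [0.56078092 0.02443354 0.14950218]
```

View pics/m4.png

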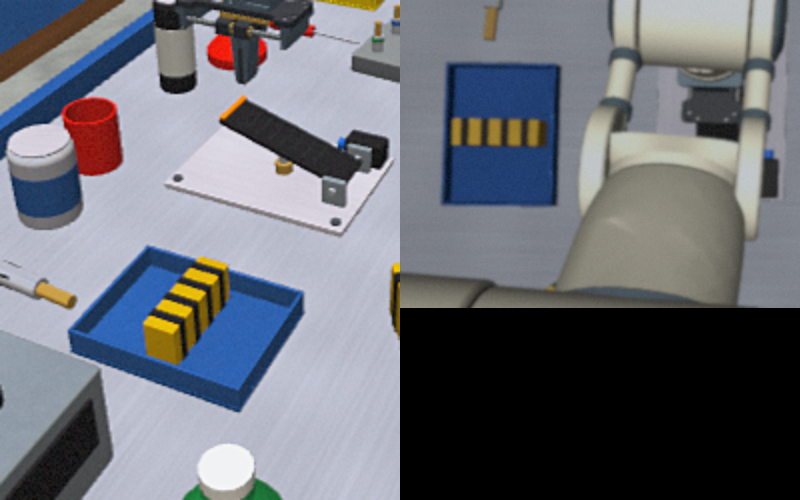

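The chock lies flat in the tray (side crop 185,310; top crop 498,132), the treadle is free and the fingers are closed above the pad. For the press, the tool follows the treadle's arc and stays normal to the plate, with force-guarded steps.

```bash
cat > press.py <<'E'
from h import *
import h
def Rn(a):
    x3=np.r_[ux,0];n=-x3*np.sin(a)+np.array([0,0,np.cos(a)]);y=x3*np.cos(a)+np.array([0,0,np.sin(a)])
    return np.c_[np.cross(y,-n),y,-n],n
def go(th,feed):
    R,n=Rn(.3-th); arm.move_l(pad(th),R,feed=feed); f=arm.current_force(); return f@n
f=0; h.PT=.02
f0=go(0,.08)
while h.PT>-.006:
    h.PT-=.001; f=go(0,.02)-f0
    if f>1.5: break
print("contact PT",h.PT,f,arm.current_t())
assert f>1.5
log=[];th=0.
while th<.27:
    th+=.008 if th<.18 else .0015
    f=go(th,.025)-f0; log.append((round(th,4),round(f,1)))
    if f>18.5: break
print(log)
t=arm.current_t();print("stop",th,f,t)
im=arm.snapshot("side");arm.sleep(1.2);print(arm.current_force(),arm.current_ee_pos());arm.sleep(1.2)
print("held",arm.current_t()-t,arm.current_force())
up=[]
while th>-.02:
    th-=.008; up.append((round(th,3),round(go(th,.025)-f0,1)))
print(up,arm.current_t())
h.PT+=.03; go(th,.05)
print(arm.current_t(),arm.current_force())
cv2.imwrite("pics/s5.png",im[:,:,::-1]);e=arm.snapshot("side")
a=np.hstack([im[130:380,130:330],e[130:380,130:330]])[:,:,::-1];cv2.imwrite("pics/m5.png",cv2.resize(a,(800,500)))
E
python3 press.py
```

```text
contact PT 0.00499999999999999 2.6493513121512753 21.15
[(0.008, np.float64(2.1)), (0.016, np.float64(2.9)), (0.024, np.float64(2.9)), (0.032, np.float64(3.4)), (0.04, np.float64(4.1)), (0.048, np.float64(3.9)), (0.056, np.float64(4.3)), (0.064, np.float64(3.8)), (0.072, np.float64(4.2)), (0.08, np.float64(4.3)), (0.088, np.float64(4.6)), (0.096, np.float64(5.0)), (0.104, np.float64(4.6)), (0.112, np.float64(4.7)), (0.12, np.float64(4.6)), (0.128, np.float64(6.7)), (0.136, np.float64(6.1)), (0.144, np.float64(5.1)), (0.152, np.float64(5.0)), (0.16, np.float64(5.7)), (0.168, np.float64(4.8)), (0.176, np.float64(6.0)), (0.184, np.float64(6.2)), (0.1855, np.float64(6.0)), (0.187, np.float64(5.7)), (0.1885, np.float64(5.8)), (0.19, np.float64(6.0)), (0.1915, np.float64(6.1)), (0.193, np.float64(5.8)), (0.1945, np.float64(6.1)), (0.196, np.float64(7.9)), (0.1975, np.float64(8.2)), (0.199, np.float64(9.9)), (0.2005, np.float64(10.8)), (0.202, np.float64(11.9)), (0.2035, np.float64(12.1)), (0.205, np.float64(10.8)), (0.2065, np.float64(11.3)), (0.208, np.float64(12.1)), (0.2095, np.float64(
[... 1053 characters left out ...]
5.8)), (0.164, np.float64(5.8)), (0.156, np.float64(5.6)), (0.148, np.float64(5.0)), (0.14, np.float64(5.2)), (0.132, np.float64(6.4)), (0.124, np.float64(5.1)), (0.116, np.float64(5.0)), (0.108, np.float64(5.5)), (0.1, np.float64(4.5)), (0.092, np.float64(5.3)), (0.084, np.float64(4.5)), (0.076, np.float64(4.2)), (0.068, np.float64(4.1)), (0.06, np.float64(5.0)), (0.052, np.float64(4.7)), (0.044, np.float64(3.4)), (0.036, np.float64(3.5)), (0.028, np.float64(2.9)), (0.02, np.float64(3.9)), (0.012, np.float64(3.6)), (0.004, np.float64(4.3)), (-0.004, np.float64(2.7)), (-0.012, np.float64(0.3)), (-0.02, np.float64(1.0)), (-0.028, np.float64(0.3))] 47.85
48.6 [0.1071254  0.42372751 0.97981356]
```

View pics/m5.png

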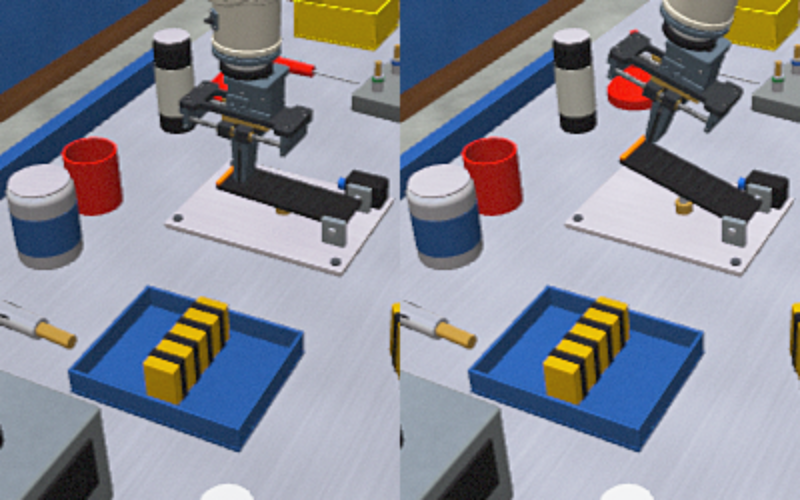

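The left half shows the treadle on its stop under the fingers (265,190). The right half shows it back up (690,180), the gripper clear, and the chock flat in the tray (585,350) with the bystanders in place. I'm handing it in.

```bash
python3 - <<'E'
from rig import arm
p=arm.current_ee_pos(); arm.move_l([p[0],p[1],p[2]+.04],feed=.08)
print(arm.current_t()); print(arm.sign_off())
E
```

```text
49.3
the job is handed in; nothing more can be done
None
```

The job is handed in at 49.3 s: the chock lies flat in the blue tray, and the treadle was pressed past kickdown onto its stop at about 20 N, held 2.4 s and let up under control.

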